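Check the vane wear of a dry vacuum pump with the vane gauge

ROBOT

A 6-joint arm with a two-finger parallel gripper is mounted at the origin on a cart in front of the work surface, level with it; the furniture and walls round the work are solid. World frame = base frame: x ahead of the robot, y to its left, z up, the work surface at z = 0. Lengths are in m, angles in rad, forces in N, time in s.
With the tool pointing down it reaches from about 0.375 to 0.975 m from the base axis. Payload 3.8 kg.
Tool frame: the origin (TCP) lies midway between the tips of the shut fingers; the grasp point (between the pads) lies 19 mm behind it; x points along the fingers, y is the direction in which the jaws open and shut, and the axes are right-handed (so a half turn about x gives the same grasp; the last joint's range is limited). The gripper opens to 88 mm and grips with 3 to 60 N. Pads are 18 mm wide; open, the fingers measure 123 mm over their backs; the gripper's body (75 mm by 187 mm) begins 45 mm behind the grasp point.
Start: joints at [1.233, 0.264, 1.604, -0, 1.274, -0.037], TCP at [0.2, 0.645, 0.239] pointing down, gripper open.
Joint ranges: [-2.63, 2.63], [-0.94, 2.18], [0.31, 2.57], [-1.31, 4.45], [0, 2.66], [-2.55, 2.55]. Speed limits (rad/s): [2.57, 2.57, 3.14, 3.14, 3.14, 3.14].

INTERFACE

Orientations are given as a rotation vector (axis times angle).
In Python, from cell import manip, inverse_kinematics, cams, order gives the robot as it stands. Calls block until the motion is done:
- manip.move_pose(position, orientation): joint-space move of the TCP to a pose.
- manip.move_linear(position, rate=0.15, rot=None): straight line of the TCP; rot=None keeps the orientation; rate is the mean speed in m/s.
- manip.set_joints(angles): joint-space move.
- manip.set_gripper(opening, force=None): finger opening in m; force is the grip in N (None keeps the last); returns when the fingers have stopped.
- manip.dwell(seconds).
- inverse_kinematics(position, orientation): joint angles nearest the present ones, or None.
- manip.state(): the state.
- cams.capture(name): name is "scene" or "top" or "wrist"; returns a dict with "image" (420x560x3 uint8, blue, green, red), "z_map" (420x560 float32, m along the optical axis (not along the pixel's ray), 0 where there is no reading), "intrinsics" (3x3 intrinsics, pixels), "position" and "orientation" of the camera in the world; the wrist camera has in their place "T_tool_cam" (4x4, takes a point from camera to tool coordinates, whose origin is the TCP and whose axes are the tool frame's). Camera axes: x right, y down, z forward; pixel columns grow to the right and rows downward; lengths in m; the calibration is good to about 2 mm. A picture is of the moment at which its call begins: read the wrist's pose just before it.
A pose or a line that the arm cannot do raises manip.IKError and nothing moves.
- order.close_job(): hands the job in, once; it reports no verdict.
The state is a dict: "clock": time; "joint_pos": joint angles; "joint_velocities": joint speeds; "tau": joint torques, N m; "tool_pos": TCP position; "tcp_rot": TCP orientation; "contact_force": force on the tool from outside, world axes, zero at the start; "moment": the same for the moment, N m; "gripper_width": finger opening in m.
Only numpy, scipy, OpenCV 4.12 (cv2) and the standard library are available. Lean on these libraries where they do the work, as an engineer would, in place of code of your own. Each camera call takes 0.05 s, during which the arm holds its last target.

TASK

Check the vane wear of the vacuum pump: pick up the vane gauge, slide it into the pump's slanting inspection tube until its collar stops on the tube's rim, without forcing it, and draw it right out again. Then hold it level in the air with its tip over the notebook, so that the reading on its pin can be written down. Finish while still holding the gauge there; do not disturb the pin's setting or the other things on the bench.

Things in the scene. Friction and masses are not known exactly. Their poses are not given: they have to be found in the camera images.
- gauge: Vane gauge lying on the bench, 206 mm long, 0.12 kg: black square ribbed handle 16 x 16 mm between two eight-sided steel flanges 26 mm wide (butt end; collar 10 mm thick), steel stem 8 mm thick and 70 mm long, thin sliding pin. Origin: on the axis, centre of the collar's stop face. x: along the axis to the tip; handle from x = -10 to -108 mm. Lies level, axis 13 mm up, two handle flats upright.
- gauge_grip (a point): Middle of the handle on the gauge's axis, 59 mm behind the collar's stop face.
- pin_tip (a point): Foremost point of the gauge's pin (5 mm thick, round-nosed, ring marks 2 mm apart); with the pin fully out it lies 90 mm in front of the collar's stop face.
- pin (a joint): How far the pin has been pushed back into the stem, in m: 0 fully out (it stands 20 mm out of the stem), 0.018 fully in. It slides with about 1.5 N of friction and stays where it is left.
- guide_tube: Steel inspection tube 18 mm thick, fixed in the right side of the pump head, rising outwards 40 degrees above level. Bore 12 mm, mouth flared to 20 mm inside, rim 26 mm outside. Origin: centre of the rim; z: along the tube outwards and up. The bore ends on a vane edge 76 to 84 mm below the rim, so with the collar on the rim the pin is pushed back 6 to 14 mm.
- vane (a joint): How far the hidden carbon vane stands nearer to the tube's rim than its lowest place, in m (0 to 0.008): its edge lies 84 mm minus this below the rim. It does not give way and nothing needs to be done to it.
- pump: Grey vacuum pump, fixed. Origin: on the bench under the middle of its round head (x -52 to 36 mm, radius 59 about a level axis 75 mm up); x runs back along the finned motor (to 196 mm; black box on top, 151 mm high), y towards the hose barb (out to 122 mm). Base plate 130 mm wide. The inspection tube is on the -y side, rim centre at (0, -77, 139) mm.
- notebook: Closed dark lab notebook, 106 x 148 x 13 mm, lying on the bench; origin: centre of its underside, y along its 148 mm side.
- marker: Black-capped marker pen 117 mm long and 14 mm thick lying on the bench to the right of the notebook; leave it alone.
- stopper: Red-brown rubber stopper 26 mm across and 26 mm high (the tube's plug, already taken out) standing on the bench between the pump's motor and the notebook; leave it alone.
- scissors: Fine steel scissors 155 mm long lying on the bench at the right; leave them alone.
Not all that is in view belongs to the job. What is shaped like the notebook but orange or turquoise is not meant.

How it is judged:
On the way, in this order (a step that is already met when the one before it is completed fails the run):
1. the gauge is in the inspection tube with its collar home on the rim (distance between gauge and guide_tube below 0.003 m and angle between the x axis of gauge and the z axis of guide_tube, either way round below 0.08 rad), for 0.2 s.
2. the gauge is drawn right out of the tube again and held by the fingers (z of pin_tip in the frame of guide_tube above 0.005 m and contact force between the fingers and gauge above 0.5 N and height (world z) of pin_tip above 0.06 m), for 0.1 s.
At the end, for the whole second after the job is handed in: The gauge is held still in the fingers, carried by nothing else, level within 8 degrees, 5 to 35 cm above the bench, its tip over the notebook's cover (5 mm over the edge is allowed), and the pin still stands where the vane set it, within about 2 mm (angle between gauge's own x axis and vertical between 1.431 and 1.711 rad and x of pin_tip in the frame of notebook between -0.058 and 0.058 m and y of pin_tip in the frame of notebook between -0.079 and 0.079 m and height (world z) of pin_tip between 0.05 and 0.35 m and height (world z) of gauge_grip above 0.05 m and contact force between the fingers and gauge above 0.5 N and contact force between gauge and pump below 0.2 N and contact force between gauge and notebook below 0.2 N and linear speed of gauge below 0.05 m/s and ((value of joint vane between -0.0006 and 0.0006 m and value of joint pin between 0.0035 and 0.0075 m) or (value of joint vane between 0.0004 and 0.0016 m and value of joint pin between 0.0045 and 0.0085 m) or (value of joint vane between 0.0014 and 0.0026 m and value of joint pin between 0.0055 and 0.0095 m) or (value of joint vane between 0.0024 and 0.0036 m and value of joint pin between 0.0065 and 0.0105 m) or (value of joint vane between 0.0034 and 0.0046 m and value of joint pin between 0.0075 and 0.0115 m) or (value of joint vane between 0.0044 and 0.0056 m and value of joint pin between 0.0085 and 0.0125 m) or (value of joint vane between 0.0054 and 0.0066 m and value of joint pin between 0.0095 and 0.0135 m) or (value of joint vane between 0.0064 and 0.0076 m and value of joint pin between 0.0105 and 0.0145 m) or (value of joint vane between 0.0074 and 0.0086 m and value of joint pin between 0.0115 and 0.0155 m))); the arm keeps its last pose, push and grip.
It fails at once if the gauge is forced against the pump (more than 40 N) (contact force between gauge and pump above 40 N).
It fails at once if the notebook is shoved (more than 2 cm) (distance of notebook from where it was at the start of the episode above 0.02 m).
It fails at once if the marker, the stopper or the scissors are disturbed (moved more than 3 cm) (distance of any of marker, stopper, scissors from where it was at the start of the episode above 0.03 m).
It also fails if it takes over 45 s, if anything falls off the work surface, if the arm or the gripper's body presses on something with over 40 N, if the wrist force passes 120 N, or if a joint passes its speed limit or range.

## Working session

There is one attempt and no reset: what is moved stays moved. The work goes in short steps, each a Python script; the robot and the scene stay as the last script left them, time stands still between calls to the robot, and variables do not carry over. Pictures are saved under pics/ and viewed, and the job is handed in when it is done.

```bash
mkdir -p pics; ls; python3 - <<'E'
from cell import manip,cams
import cv2,numpy as np
for n in ["scene","top"]:
    c=cams.capture(n); cv2.imwrite(f"pics/{n}0.png",c["image"]); np.savez(f"{n}0.npz",**c)
    print(n,c["intrinsics"].tolist(),c["position"],c["orientation"])
s=manip.state(); print(s["clock"],s["tool_pos"],s["tcp_rot"])
E
```

```text
pics
scene [[464.0856122386154, 0.0, 275.32689981951], [0.0, 464.0856122386154, 203.365278102581], [0.0, 0.0, 1.0]] [-0.08983108 -0.83304643  0.78455874] [-2.09469512  0.75790826 -0.41348688]
top [[413.21786117717573, 0.0, 280.2661773042357], [0.0, 413.21786117717573, 218.26883781405982], [0.0, 0.0, 1.0]] [ 0.37302363 -0.11085839  1.13429832] [-2.19008439  2.12355088 -0.19782167]
0.1 [0.19978605 0.64410269 0.23754794] [ 0.23456832  1.55826663 -0.23763056]
```

View pics/scene0.png

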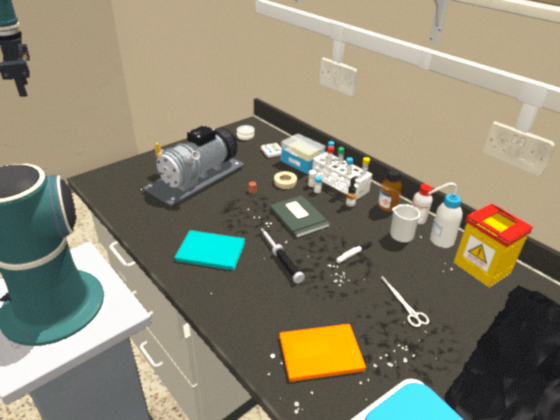

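View pics/top0.png

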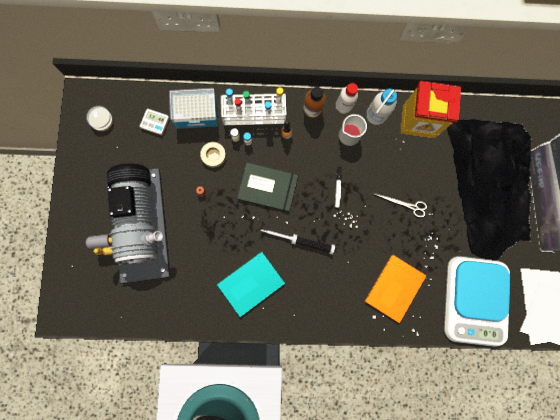

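The top view shows the gauge at (262..333, 233..250) with its tip to the left. The dark notebook is at (267,187), while the turquoise one (251,284) and the orange one (396,288) are not meant. The pump is at (130,220), with its tube mouth near (155,237). I'll enlarge these.

```bash
cat > h.py <<'E'
import numpy as np,cv2
from scipy.spatial.transform import Rotation as R
def load(n): return dict(np.load(n))
def px(c,u,v,z=None,height=None):
    K=c["intrinsics"]; d=np.array([(u-K[0,2])/K[0,0],(v-K[1,2])/K[1,1],1.])
    M=R.from_rotvec(c["orientation"]).as_matrix(); w=M@d
    if height is not None: s=(height-c["position"][2])/w[2]
    else: s=c["z_map"][int(round(v)),int(round(u))] if z is None else z
    return c["position"]+s*w
def proj(c,P):
    K=c["intrinsics"];M=R.from_rotvec(c["orientation"]).as_matrix()
    q=(np.asarray(P)-c["position"])@M; return (K@(q/q[...,2:]).T).T[...,:2]
def cloud(c):
    K=c["intrinsics"]; v,u=np.mgrid[:420,:560]; z=c["z_map"]
    q=np.stack([(u-K[0,2])/K[0,0]*z,(v-K[1,2])/K[1,1]*z,z],-1)
    return q@R.from_rotvec(c["orientation"]).as_matrix().T+c["position"]
E
python3 - <<'E'
from h import *
t=load("top0.npz"); s=load("scene0.npz")
def crop(c,x0,y0,x1,y1,k): return cv2.resize(c["image"][y0:y1,x0:x1],None,fx=k,fy=k,interpolation=cv2.INTER_CUBIC)
a=crop(t,90,160,190,290,4); cv2.imwrite("pics/c1.png",a)
cv2.imwrite("pics/c2.png",crop(t,230,160,345,260,6))
cv2.imwrite("pics/c3.png",crop(s,140,120,250,205,6))
# depth checks
C=cloud(t)
for u,v in [(200,300),(330,290),(267,187),(320,244),(155,237),(128,230)]: print(u,v,C[v,u].round(4))
E
```

```text
200 300 [0.3182 0.064  0.0027]
330 290 [ 0.3541 -0.285   0.0008]
267 187 [ 0.6312 -0.1047  0.0132]
320 244 [ 0.4768 -0.2537  0.0188]
155 237 [0.4718 0.1636 0.1207]
128 230 [0.4855 0.2262 0.1324]
```

View pics/c1.png

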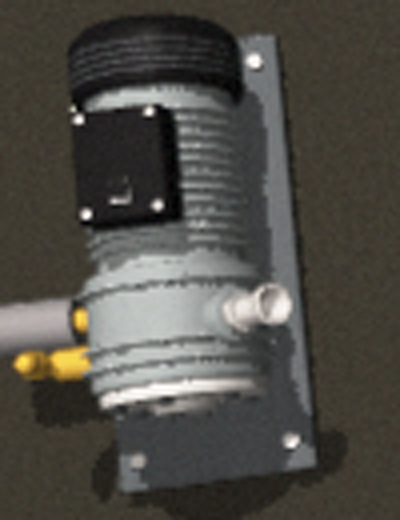

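View pics/c2.png

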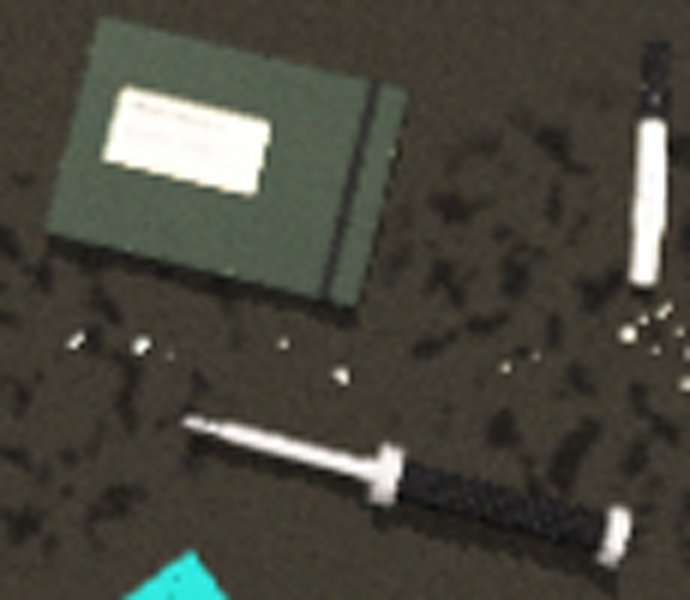

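View pics/c3.png

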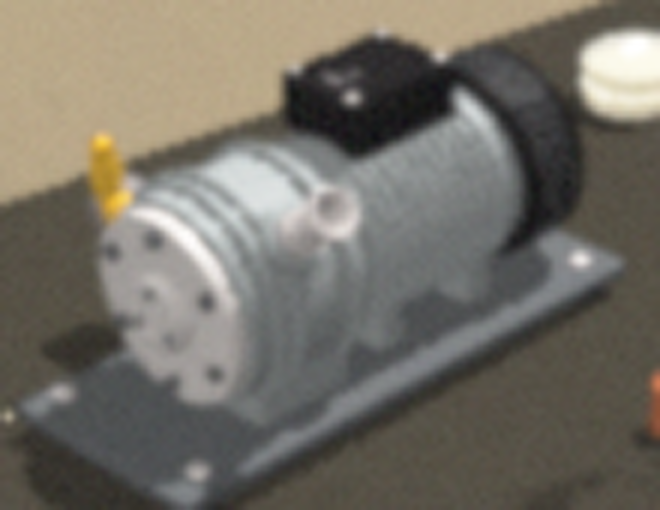

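Identified so far:
- **Gauge:** tip at about (261.3,230.2), collar (294.3,238.8), butt (332.8,249.3).
- **Tube rim:** at about (158,235.8).
- **Notebook:** green-black with a label. The turquoise and orange ones are decoys.

Next come the coarse world positions and a close look with the wrist camera.

```bash
python3 - <<'E'
from h import *
from cell import cams,manip,inverse_kinematics
t=load("top0.npz")
tip=px(t,261.3,230.2,height=.013);col=px(t,294.3,238.8,height=.013);bt=px(t,332.8,249.3,height=.013)
print(tip,col,bt,np.linalg.norm(tip-bt),np.linalg.norm(tip-col))
d=(tip-bt)[:2]; print("yaw gauge",np.degrees(np.arctan2(d[1],d[0])))
print("rim",px(t,158,235.75,height=.139))
f=lambda x,y:px(t,90+x/4,160+y/4,height=.012)
a,b,c,d=f(277,38),f(313,467),f(122,490),f(240,35);print("plate",a,b,c,np.linalg.norm(b-c)); e=a-b; print("pump x yaw",np.degrees(np.arctan2(e[1],e[0])),np.degrees(np.arctan2(*(c-b)[[1,0]])))
g=lambda x,y:px(t,230+x/6,160+y/6,height=.013)
nb=[g(100,17),g(407,90),g(353,308),g(47,235)]; print(np.array(nb),np.mean(nb,0),np.linalg.norm(nb[0]-nb[1]),np.linalg.norm(nb[2]-nb[1]))
w=cams.capture("wrist"); print(w["T_tool_cam"],w["intrinsics"]); cv2.imwrite("pics/w0.png",w["image"])
E
```

```text
[ 0.51002437 -0.09313753  0.013     ] [ 0.4893221  -0.18388726  0.013     ] [ 0.46391862 -0.28967543  0.013     ] 0.20187344024529286 0.09308112856718846
yaw gauge 76.79773384997131
rim [0.47320863 0.15174189 0.139     ]
plate [0.67025544 0.1951659  0.012     ] [0.37717372 0.15023851 0.012     ] [0.35850955 0.27466833 0.012     ] 0.12582182362622857
pump x yaw 8.715201393909158 98.53062616229568
[[ 0.69824608 -0.04561859  0.013     ]
 [ 0.66860949 -0.18962744  0.013     ]
 [ 0.56480217 -0.16704585  0.013     ]
 [ 0.5940101  -0.02553002  0.013     ]] [ 0.63141696 -0.10695548  0.013     ] 0.14702678372482308 0.10623505726359508
[[-1.88371479e-04 -2.84985458e-01  9.58531822e-01 -1.44509955e-01]
 [ 9.99999978e-01  3.02458743e-05  2.05513375e-04  3.71883236e-04]
 [-8.75599562e-05  9.58531840e-01  2.84985446e-01 -7.18542493e-02]
 [ 0.00000000e+00  0.00000000e+00  0.00000000e+00  1.00000000e+00]] [[322.07874521   0.         279.39165977]
 [  0.         322.07874521 206.84604852]
 [  0.           0.           1.        ]]
```

```bash
cat >> h.py <<'E'
def rot(g,sgn=1,tilt=0.):
    """tool x perpendicular to g in vertical plane (down), z=sgn*g ; tilt: rotates tool x toward +g (rad)"""
    g=np.array(g,float);g/=np.linalg.norm(g); up=np.array([0,0,1.]); x=-(up-g*(up@g));x/=np.linalg.norm(x)
    z=sgn*g; x2=np.cos(tilt)*x+np.sin(tilt)*g; y=np.cross(z,x); z2=np.cross(x2,y)
    return R.from_matrix(np.stack([x2,y,z2],1)).as_rotvec()
def hdir(yawdeg,down=0):
    a=np.radians(yawdeg);b=np.radians(down); return np.array([np.cos(b)*np.cos(a),np.cos(b)*np.sin(a),-np.sin(b)])
def tcp_for_grip(P,rv,back=.019): return np.asarray(P)+back*R.from_rotvec(rv).as_matrix()[:,0]
E
python3 - <<'E'
from h import *
from cell import inverse_kinematics as ik
rim=np.array([.473,.152,.139]); col=np.array([.487,-.186,.013])
gp=hdir(76.8); gt=hdir(98.6,40); gf=hdir(77)
for sg in (1,-1):
  for tilt in (0,.3,-.3):
    out=[]
    for g,P in [(gp,col-.059*gp),(gt,rim-.059*gt),(gt,rim-.165*gt),(gf,np.array([.631,-.107,.15])-(.08+.059)*gf)]:
        rv=rot(g,sg,tilt); q=ik(tcp_for_grip(P,rv),rv); out.append(None if q is None else np.round(q,2).tolist())
    print(sg,tilt,*out,sep="\n  ")
E
```

```text
1
  0
  None
  [0.56, 0.17, 2.02, -0.65, 1.33, -2.44]
  None
  None
1
  0.3
  [-0.68, 0.35, 2.04, 0.34, 0.92, 2.46]
  None
  None
  None
1
  -0.3
  None
  [0.66, 0.32, 2.0, -0.82, 1.5, -2.27]
  [0.53, 0.16, 2.04, -0.9, 1.5, -2.42]
  None
-1
  0
  [-0.52, 0.28, 2.1, -0.0, 0.76, -0.29]
  [0.56, 0.17, 2.02, -0.65, 1.33, 0.7]
  [0.42, 0.04, 2.03, -0.69, 1.35, 0.52]
  [-0.42, 0.3, 1.77, -0.0, 1.08, -0.2]
-1
  0.3
  [-0.68, 0.35, 2.04, 0.34, 0.92, -0.68]
  [0.42, 0.06, 2.05, -0.42, 1.18, 0.45]
  [0.26, -0.05, 2.02, -0.42, 1.24, 0.26]
  [-0.56, 0.35, 1.73, 0.31, 1.18, -0.47]
-1
  -0.3
  [-0.34, 0.28, 2.13, -0.45, 0.74, 0.22]
  [0.66, 0.32, 2.0, -0.82, 1.5, 0.88]
  [0.53, 0.16, 2.04, -0.9, 1.5, 0.73]
  [-0.28, 0.3, 1.8, -0.35, 1.06, 0.12]
```

```bash
python3 - <<'E'
from h import *
from cell import inverse_kinematics as ik, cams,manip
T=cams.capture("wrist")["T_tool_cam"]
rim=np.array([.473,.152,.139])
for yaw in (98.6,140,60,20):
 for d in (50,60,70,80):
  f=hdir(yaw,d) # camera forward
  for roll in range(0,360,30):
   # build camera rot
   xr=np.cross(f,[0,0,1]);xr/=np.linalg.norm(xr); yr=np.cross(f,xr)
   M=np.stack([xr,yr,f],1)@R.from_euler('z',roll,degrees=True).as_matrix()
   for D in (.2,.25):
    Tc=np.eye(4);Tc[:3,:3]=M;Tc[:3,3]=rim-f*D
    W=Tc@np.linalg.inv(T)
    q=ik(W[:3,3],R.from_matrix(W[:3,:3]).as_rotvec())
    if q is not None: print(yaw,d,roll,D,np.round(q,2),W[:3,3].round(3))
E
```

```text
98.6 50 0 0.2 [-0.37  0.3   2.06  0.81  1.47 -0.91] [0.48  0.105 0.153]
98.6 50 0 0.25 [-0.42  0.27  2.01  0.78  1.56 -0.87] [0.485 0.073 0.191]
98.6 50 30 0.2 [-0.41  0.18  2.18  0.88  1.38 -0.44] [0.466 0.106 0.155]
98.6 50 30 0.25 [-0.46  0.15  2.13  0.84  1.46 -0.4 ] [0.47  0.074 0.193]
98.6 50 60 0.2 [-0.4   0.03  2.28  0.91  1.26  0.1 ] [0.455 0.112 0.162]
98.6 50 60 0.25 [-0.46 -0.    2.22  0.86  1.35  0.14] [0.459 0.08  0.2  ]
98.6 50 90 0.2 [-0.32 -0.11  2.32  0.85  1.14  0.75] [0.45  0.122 0.171]
98.6 50 90 0.25 [-0.39 -0.14  2.26  0.8   1.24  0.78] [0.454 0.09  0.209]
98.6 50 120 0.2 [-0.19 -0.17  2.29  0.7   1.06  1.48] [0.452 0.133 0.18 ]
98.6 50 120 0.25 [-0.26 -0.19  2.23  0.66  1.17  1.49] [0.457 0.101 0.218]
98.6 50 150 0.2 [-0.08 -0.12  2.19  0.53  1.09  2.19] [0.461 0.142 0.186]
98.6 50 150 0.25 [-0.15 -0.15  2.14  0.51  1.19  2.17] [0.466 0.11  0.224]
98.6 50 270 0.2 [-0.14  0.33  1.83  0.53  1.53 -2.14] [0.504 0.13  0.17 ]
98.6 50 270 0.25 [-0.19  0.3   1.79  0.51  1.62 -2.14] [0.509 0.098 0.208]
98.6 50 300 0.2 [-0.22  0.37  1.86  0.63  1.56 -1.73] [0.502 0.119 
[... 19736 characters left out ...]
06  1.95  0.13  1.24 -1.31] [0.493 0.144 0.184]
20 80 210 0.25 [ 0.15  0.01  1.91  0.13  1.33 -1.3 ] [0.485 0.141 0.233]
20 80 240 0.2 [ 0.05  0.    2.03  0.27  1.17 -0.96] [0.487 0.131 0.182]
20 80 240 0.25 [ 0.04 -0.05  1.99  0.26  1.27 -0.94] [0.479 0.128 0.231]
20 80 270 0.2 [-0.03 -0.09  2.14  0.38  1.07 -0.58] [0.475 0.123 0.179]
20 80 270 0.25 [-0.03 -0.16  2.1   0.36  1.17 -0.55] [0.467 0.12  0.229]
20 80 300 0.2 [-0.04 -0.22  2.27  0.44  0.94 -0.13] [0.461 0.122 0.177]
20 80 300 0.25 [-0.05 -0.29  2.22  0.41  1.04 -0.08] [0.453 0.119 0.226]
20 80 330 0.2 [ 0.03 -0.34  2.37  0.38  0.78  0.49] [0.449 0.129 0.175]
20 80 330 0.25 [ 0.02 -0.42  2.32  0.35  0.9   0.54] [0.44  0.126 0.224]
```

```bash
cat >> h.py <<'E'
def wcap(name):
    from cell import cams,manip
    s=manip.state(); c=cams.capture("wrist"); T=np.eye(4);T[:3,:3]=R.from_rotvec(s["tcp_rot"]).as_matrix();T[:3,3]=s["tool_pos"]
    W=T@c["T_tool_cam"]; c["position"]=W[:3,3];c["orientation"]=R.from_matrix(W[:3,:3]).as_rotvec(); del c["T_tool_cam"]
    np.savez(name+".npz",**c); cv2.imwrite(f"pics/{name}.png",c["image"]); return c
E
python3 - <<'E'
from h import *
from cell import inverse_kinematics as ik, cams,manip
T=cams.capture("wrist")["T_tool_cam"]
rim=np.array([.473,.152,.139])
f=hdir(98.6,60); xr=np.cross(f,[0,0,1]);xr/=np.linalg.norm(xr); yr=np.cross(f,xr)
Tc=np.eye(4);Tc[:3,:3]=np.stack([xr,yr,f],1);Tc[:3,3]=rim-f*.29;W=Tc@np.linalg.inv(T)
s=manip.state(); manip.move_linear(np.array(s["tool_pos"])+[0,0,.17],rate=.25)
g=hdir(77); rv=rot(g,-1)
manip.move_pose([.48,.06,.38],rv)
manip.move_pose(W[:3,3],R.from_matrix(W[:3,:3]).as_rotvec())
manip.dwell(.3); c=wcap("w1"); print(manip.state()["clock"], proj(c,rim))
gc=np.array([.487,-.186,.013])-.01*g
manip.move_pose(gc+[0,0,.2]-.0*g,rv); manip.dwell(.3); c=wcap("w2"); print(manip.state()["clock"])
E
```

```text
4.7 [277.56229675 207.85048221]
6.025
```

View pics/w1.png

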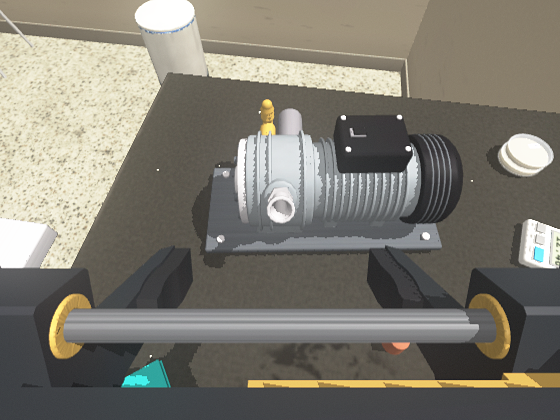

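View pics/w2.png

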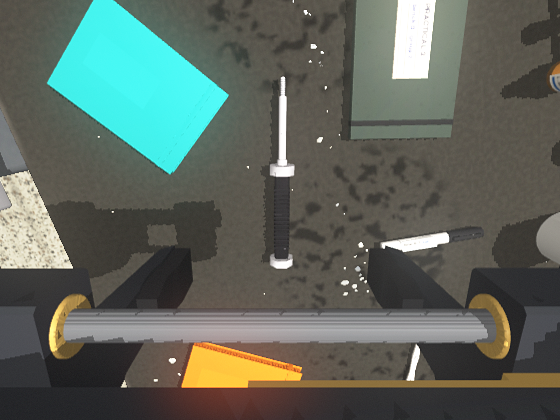

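The rim shows at about (281,206) in w1. In w2 the gauge has its tip at (282,78), collar at (283,169) and butt at (282,262). I'll enlarge both.

```bash
python3 - <<'E'
from h import *
a=load("w1.npz");b=load("w2.npz")
i=cv2.resize(a["image"][165:245,240:320],None,fx=7,fy=7,interpolation=cv2.INTER_CUBIC)
j=cv2.resize(b["image"][65:275,250:315],None,fx=2.8,fy=2.8,interpolation=cv2.INTER_CUBIC)
o=np.zeros((590,560+j.shape[1]+10,3),np.uint8);o[:560,:560]=i;o[:j.shape[0],570:]=j
cv2.imwrite("pics/c4.png",o)
C=cloud(a)
# plate & pump points by height
for u,v in [(281,192),(281,223),(268,205),(297,205),(320,243)]: print(u,v,C[v,u].round(4))
E
```

```text
281 192 [0.4728 0.1747 0.1304]
281 223 [0.4732 0.1746 0.0653]
268 205 [0.4642 0.1524 0.1411]
297 205 [0.489  0.1818 0.0978]
320 243 [0.5227 0.1785 0.0171]
```

View pics/c4.png

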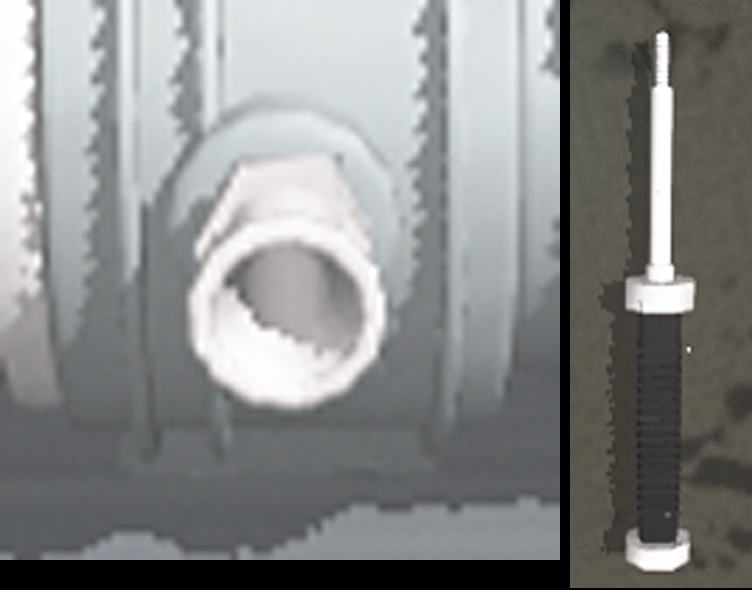

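```bash
python3 - <<'E'
from h import *
a=load("w1.npz");b=load("w2.npz"); t=load("top0.npz")
cr=lambda x,y:(250+(x-570+.5)/2.8-.5,65+(y+.5)/2.8-.5)
tip=px(b,*cr(662,33),height=.013); h1=px(b,*cr(660,330),height=.013);h2=px(b,*cr(659.5,535),height=.013)
print("tip",tip,"h",h1,h2)
for q in (h1,h2): d=(tip-q)[:2]; print(np.degrees(np.arctan2(d[1],d[0])),np.linalg.norm(tip-q))
# handle points from depth: axis
C=cloud(b); im=b["image"]
m=np.zeros((420,560),bool); m[185:255,272:292]=True
m&=(C[...,2]>.017)&(C[...,2]<.026); P=C[m]; print("handle top n",len(P),P[:,2].mean(), P.mean(0)); 
c0=P[:,:2].mean(0);u,s,vt=np.linalg.svd(P[:,:2]-c0); print("axis",np.degrees(np.arctan2(vt[0,1],vt[0,0]))%180, "offset of tip from axis",np.cross(vt[0],(tip[:2]-c0)), "spread",s/np.sqrt(len(P)))
# collar stop face projections
g=hdir(76.8); 
for g_ in [hdir(np.degrees(np.arctan2(*(tip-h2)[[1,0]])))]:
  for L in (90,0,-10,-108,-116): print(L, proj(b,tip-g_*(.090-L/1000)), "top",proj(b,tip-g_*(.090-L/1000)+[0,0,.012]))
# rim
i=a["image"]; C=cloud(a)
rp=px(a,280.7,209.6,height=.139); print("rim",rp,proj(a,rp))
ctr=np.array([280.7,209.6]); v,u=np.mgrid[:420,:560]; r=np.hypot(u-280.7,(v-209.6)*1.08)
mm=(r>10.5)&(r<13.2); Q=C[mm]; Q=Q[np.linalg.norm(Q-rp,axis=1)<.016]; 
c=np.median(Q,0)
for _ in range(4):
    U,S,V=np.linalg.svd(Q-Q.mean(0)); n=V[2]*np.sign(V[2][2]); dd=(Q-Q.mean(0))@n; Q=Q[abs(dd)<max(.0008,2*dd.std())]
print("rim n",len(Q),"mean",Q.mean(0),"normal yaw",np.degrees(np.arctan2(n[1],n[0])),"elev",np.degrees(np.arcsin(n[2])),dd.std(), "planar dist to rp",(rp-Q.mean(0))@n)
# plate -y edge
m=(C[...,2]>.008)&(C[...,2]<.0175)
E=[]
for col in range(215,435,5):
    rows=np.where(m[225:256,col])[0]
    if len(rows): E.append((col,225+rows.max()))
E=np.array(E); L=cv2.fitLine(E.astype(np.float32),cv2.DIST_HUBER,0,.01,.01).ravel(); print(E[::8].tolist(),L)
p1=px(a,L[2]-80*L[0],L[3]-80*L[1],height=.012);p2=px(a,L[2]+80*L[0],L[3]+80*L[1],height=.012); e=p2-p1; print("pump yaw",np.degrees(np.arctan2(e[1],e[0])),p1,p2)
E
```

```text
tip [ 0.51315988 -0.09213752  0.013     ] h [ 0.48852071 -0.19690818  0.013     ] [ 0.46894004 -0.28177088  0.013     ]
76.76608303974821 0.10762889855038055
76.87398484812812 0.19472084487178368
handle top n 1024 0.019565719535525335 [ 0.47895024 -0.23597956  0.01956572]
axis 76.6034867089335 offset of tip from axis -4.777444220119276e-05 spread [0.02333951 0.00470832]
90 [282.53571429  76.46428571] top [282.648248    75.15524991]
0 [282.08760625 166.44437892] top [282.17613072 168.33166213]
-10 [282.04186514 175.62919435] top [282.12808439 177.81401895]
-108 [281.63006335 258.31899376] top [281.69673637 262.94426514]
-116 [281.59911449 264.53352509] top [281.66440606 269.32493014]
rim [0.4760752  0.15063656 0.139     ] [280.7 209.6]
rim n 139 mean [0.47604123 0.15056067 0.1369349 ] normal yaw -79.99672014017251 elev 40.29901312289336 0.0005222660635669712 planar dist to rp 0.0012831585425779417
[[215, 252], [255, 251], [295, 251], [335, 250], [375, 247], [415, 249]] [ 9.9991822e-01 -1.2788611e-02  3.0950000e+02  2.5030000e+02]
pump yaw 9.542292460649227 [0.41136924 0.15213726 0.012     ] [0.61085    0.18567028 0.012     ]<stdin>:11: DeprecationWarning: Arrays of 2-dimensional vectors are deprecated. Use arrays of 3-dimensional vectors instead. (deprecated in NumPy 2.0)
```

```bash
python3 - <<'E'
from h import *
from cell import manip
g=hdir(76.75); rv=rot(g,-1); P=np.array([.5131,-.0921,.013])-.149*g
def show(n):
    s=manip.state(); print(n,s["clock"],np.round(s["tool_pos"],4),np.round(s["contact_force"],2),round(s["gripper_width"],4))
manip.set_gripper(.06)
manip.move_pose([P[0],P[1],.08],rv); show("above")
manip.move_linear([P[0],P[1],.02],rate=.12); show("20")
manip.move_linear([P[0],P[1],.0045],rate=.04); show("down")
manip.set_gripper(0.0,force=35); show("grip"); wcap("w3")
manip.move_linear([P[0],P[1],.13],rate=.12); manip.dwell(.3); show("up"); wcap("w4")
E
```

```text
above 7.225 [ 0.4794 -0.2373  0.0805] [ 0.3  -0.49  0.71] 0.06
20 7.875 [ 0.48   -0.2375  0.0211] [-0.11  0.2   0.28] 0.0599
down 8.4083 [ 0.4786 -0.237   0.0041] [-0.18 -0.57 -0.14] 0.0602
grip 9.1417 [ 0.4788 -0.2371  0.0045] [-0.35  0.77  1.88] 0.0156
up 10.6917 [ 0.4787 -0.237   0.1294] [ 0.2  -0.11 -1.49] 0.0158
```

View pics/w4.png

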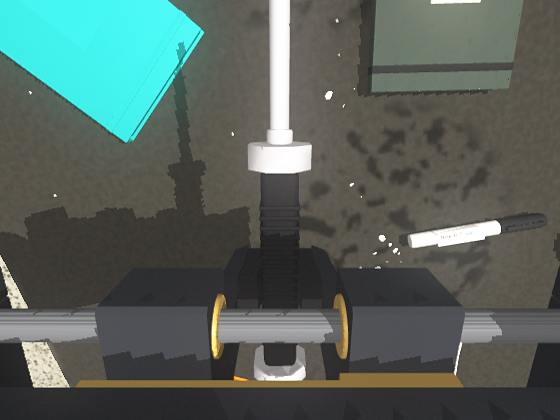

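The gauge is held, with its collar at (280,157) and its stem running up along column 280. I'll work out its pose in the tool frame.

```bash
python3 - <<'E'
from h import *
from cell import cams,manip
a=load("w4.npz"); C=cloud(a)
s=manip.state(); M=R.from_rotvec(s["tcp_rot"]).as_matrix(); p=np.array(s["tool_pos"])
L=(C-p)@M
for v in (5,30,60,90,110,125):
    row=L[v,262:300]; k=(abs(row[:,1])<.03)&(row[:,0]<.05)&(C[v,262:300,2]>.08); print(v,(262+np.where(k)[0][[0,-1]]).tolist(),row[k].mean(0).round(4),"nearest x",row[k][:,0].min().round(4))
for v in (145,150,155,160,165,170,190,210):
    row=L[v,240:320]; k=C[v,240:320,2]>.08; print(v,(240+np.where(k)[0][[0,-1]]).tolist(),row[k].mean(0).round(4),row[k][:,0].min().round(4))
E
```

```text
5 [269, 289] [-0.0101  0.0013 -0.111 ] nearest x -0.0119
30 [269, 289] [-0.0098  0.0013 -0.1028] nearest x -0.0114
60 [269, 289] [-0.0098  0.0013 -0.0925] nearest x -0.0117
90 [270, 289] [-0.0098  0.0015 -0.0817] nearest x -0.0115
110 [270, 289] [-0.0097  0.0015 -0.0741] nearest x -0.0115
125 [270, 288] [-0.0099  0.0013 -0.0683] nearest x -0.0115
145 [248, 311] [-0.0166  0.0017 -0.061 ] -0.1444
150 [248, 311] [-0.0176  0.0015 -0.0592] -0.0206
155 [248, 310] [-0.0178  0.0013 -0.0572] -0.0209
160 [248, 310] [-0.0177  0.0013 -0.0553] -0.0213
165 [248, 310] [-0.0196  0.0014 -0.0536] -0.1444
170 [254, 304] [-0.0188  0.0013 -0.0515] -0.0212
190 [261, 298] [-0.0145  0.0015 -0.0424] -0.016
210 [260, 298] [-0.0153  0.0013 -0.034 ] -0.0165
```

```bash
cat >> h.py <<'E'
RIM=np.array([.4746,.1508,.139]); GT=hdir(99.6,40); RVT=rot(GT,-1); OT=np.array([-.0083,0,-.060])
def tcp_ins(d,off=np.zeros(3),rim=RIM): # gauge origin d m outside the rim along the tube
    return rim+off-GT*d-R.from_rotvec(RVT).as_matrix()@OT
def show(n):
    from cell import manip
    s=manip.state(); f=np.array(s["contact_force"]); print(n,round(s["clock"],2),np.round(s["tool_pos"],4),"F",np.round(f,2),"axial",round(f@GT,2),"W",round(s["gripper_width"],4)); return s
E
python3 - <<'E'
from h import *
from cell import manip,cams
s=show("a"); manip.move_linear(np.array(s["tool_pos"])+[0,.0,.1],rate=.2)
manip.move_pose(tcp_ins(.13),RVT); show("b")
manip.move_linear(tcp_ins(.105),rate=.08); manip.dwell(.4); show("c"); print(tcp_ins(.105),RVT,manip.state()["tcp_rot"])
for n in ("scene","top"):
    c=cams.capture(n); np.savez(n+"1.npz",**c); cv2.imwrite(f"pics/{n}1.png",c["image"])
    q=proj(c,RIM); x,y=np.round(q).astype(int); print(n,q,proj(c,RIM-.015*GT),proj(c,RIM-.105*GT))
    x0,y0=x-25,y-40; cv2.imwrite(f"pics/{n}1c.png",cv2.resize(c["image"][y0:y0+75,x0:x0+90],None,fx=8,fy=8,interpolation=cv2.INTER_CUBIC)); print(x0,y0)
wcap("w5")
E
```

```text
a 10.74 [ 0.4788 -0.237   0.1296] F [ 0.24  0.23 -1.56] axial 1.15 W 0.016
b 12.42 [0.4992 0.0015 0.2537] F [ 0.43  0.24 -1.13] axial 0.85 W 0.0158
c 13.28 [0.4966 0.0209 0.2389] F [ 0.03 -0.77 -1.06] axial 0.1 W 0.0161
[0.49656886 0.02091231 0.23870179] [ 0.60947657  0.72121812 -1.30702672] [ 0.60985735  0.72098093 -1.30693086]
scene [195.59391487 154.96937135] [198.157726   153.30585664] [214.57678306 142.65244202]
171 115
top [158.43805382 235.18561235] [162.25516406 234.09031768] [186.69509159 227.07744127]
133 195
```

View pics/scene1c.png

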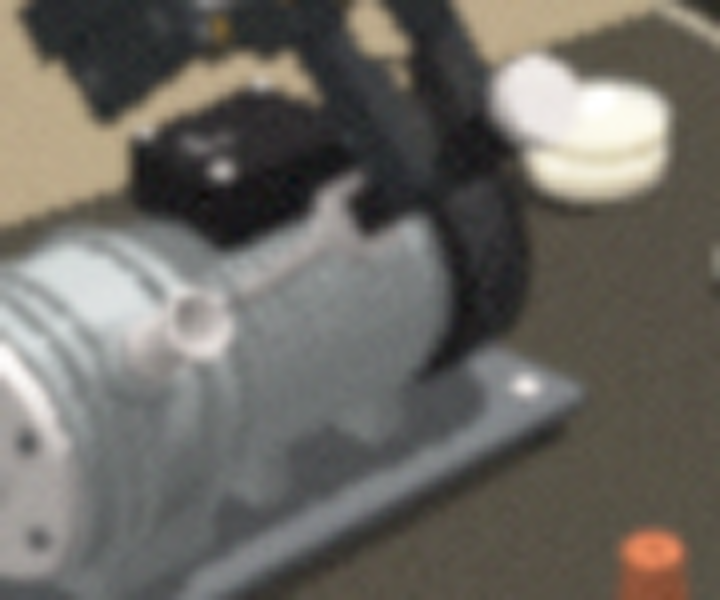

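View pics/top1c.png

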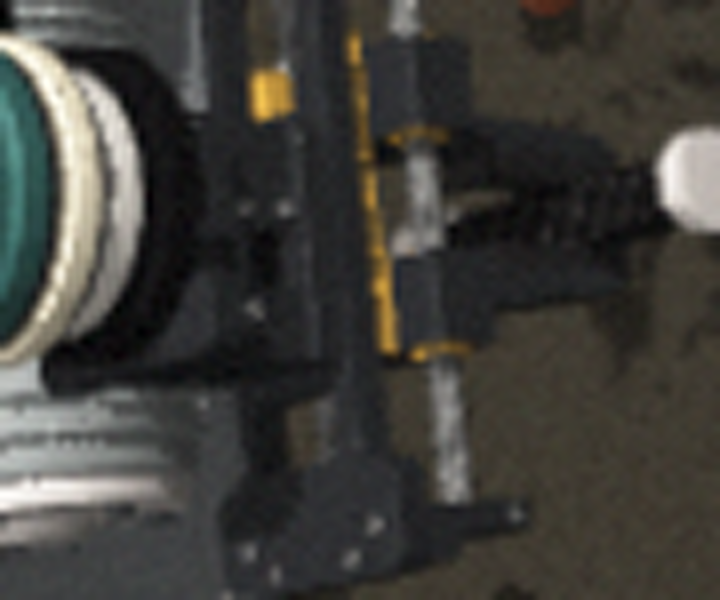

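View pics/w5.png

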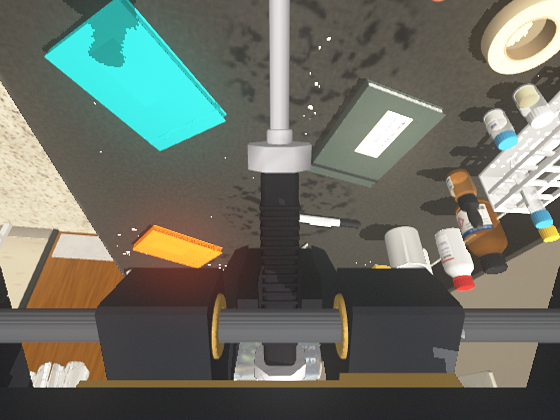

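```bash
python3 - <<'E'
from h import *
c=load("scene1.npz")
x0,y0=188,135
i=cv2.resize(c["image"][y0:y0+30,x0:x0+38],None,fx=20,fy=20,interpolation=cv2.INTER_CUBIC)
for d in (0,.015,.035,.105):
    q=(proj(c,RIM-d*GT)-[x0,y0]+.5)*20; cv2.circle(i,tuple(np.round(q).astype(int)),4,(0,255,0),1)
cv2.imwrite("pics/s1d.png",i)
E
```

```text
(no output)
```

View pics/s1d.png

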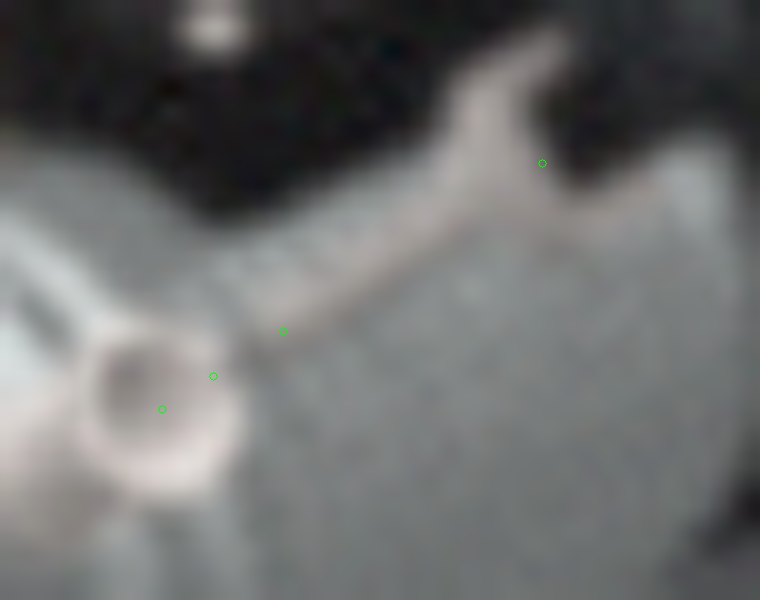

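```bash
python3 - <<'E'
from h import *
from cell import manip
a=load("w5.npz"); C=cloud(a)
s=manip.state(); M=R.from_rotvec(s["tcp_rot"]).as_matrix(); p=np.array(s["tool_pos"])
L=(C-p)@M
for v0 in (0,30,60,90):
    r=L[v0:v0+30,275:284].reshape(-1,3); print(v0,np.median(r,0).round(5))
# direct edges of stem
for v in (3,60,120):
    row=L[v,255:305,0]; k=np.where(row<.03)[0]+255; print(v,k[0],k[-1])
b=load("w4.npz"); print([np.median((load("w4.npz")["z_map"][v:v+30,275:284])).round(5)-np.median(a["z_map"][v:v+30,275:284]).round(5) for v in (0,30,60,90)])
# scene depth points on gauge
c=load("scene1.npz"); D=cloud(c)
for d in (.03,.045,.06,.075,.09):
    q=proj(c,RIM-d*GT); best=[]
    for du in range(-2,3):
        for dv in range(-3,3):
            u,v=int(round(q[0]+du)),int(round(q[1]+dv)); e=D[v,u]-(RIM-d*GT)
            if np.linalg.norm(e)<.012: best.append(e)
    best=np.array(best); print(d,len(best),best.mean(0).round(4) if len(best) else None)
E
```

```text
0 [-0.01085  0.00142 -0.10822]
30 [-0.01089  0.00141 -0.09812]
60 [-0.01091  0.00141 -0.08759]
90 [-0.01092  0.0014  -0.0764 ]
3 269 289
60 269 289
120 261 288
[np.float32(8.0004334e-05), np.float32(0.0002399981), np.float32(9.999424e-05), np.float32(0.00022999942)]
0.03 8 [-0.0018 -0.0002 -0.0005]
0.045 14 [-0.0024 -0.0016  0.0001]
0.06 14 [-0.0024 -0.0014  0.0005]
0.075 13 [-0.0021 -0.0015  0.0008]
0.09 6 [-0.0031  0.0021 -0.0028]
```

```bash
python3 - <<'E'
from h import *
from cell import manip
f0=np.array(show("0")["contact_force"])
for d in (.09,.08,.07,.06,.05,.04):
    manip.move_linear(tcp_ins(d),rate=.04); s=show(d); df=np.array(s["contact_force"])-f0
    if np.linalg.norm(df)>6: print("stop",df); break
E
```

```text
0 13.43 [0.4966 0.0209 0.2388] F [ 0.56  0.25 -0.98] axial 0.74 W 0.016
0.09 13.96 [0.4946 0.0324 0.2288] F [-0.12  0.22 -0.98] axial 0.81 W 0.0155
0.08 14.36 [0.4933 0.0399 0.2224] F [ 0.27 -0.14 -1.82] axial 1.03 W 0.0157
0.07 14.76 [0.492  0.0475 0.2159] F [-0.03 -0.4  -2.13] axial 1.07 W 0.0153
0.06 15.16 [0.4907 0.055  0.2095] F [-0.87  0.47 -0.57] axial 0.84 W 0.016
0.05 15.56 [0.4894 0.0626 0.2031] F [-0.71  0.11 -1.76] axial 1.3 W 0.0156
0.04 15.96 [0.4882 0.0701 0.1967] F [ 0.25  0.6  -1.07] axial 1.11 W 0.0158
```

```bash
python3 - <<'E'
from h import *
from cell import manip,cams
c=cams.capture("scene"); np.savez("scene2.npz",**c)
x0,y0=175,125
cv2.imwrite("pics/s2.png",cv2.resize(c["image"][y0:y0+45,x0:x0+60],None,fx=12,fy=12,interpolation=cv2.INTER_CUBIC))
E
```

```text
(no output)
```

View pics/s2.png

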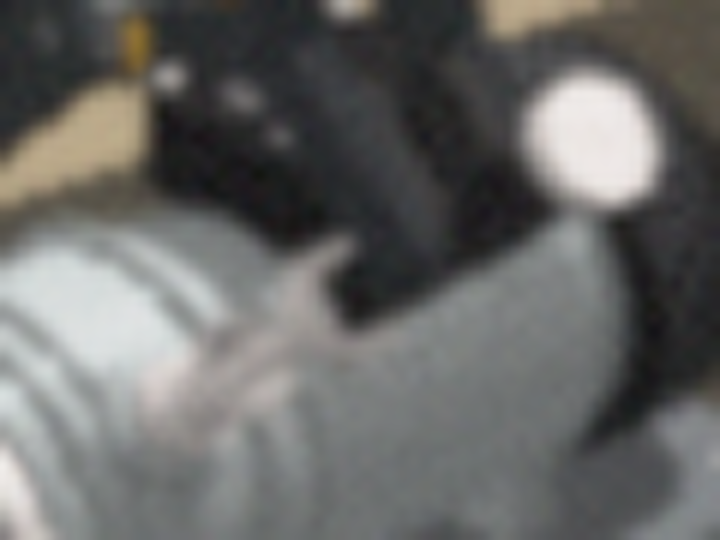

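The stem is in the mouth and there's no resistance. I'll carry on in small steps until the collar stops.

```bash
python3 - <<'E'
from h import *
from cell import manip
ax=[]; 
for d in (.03,.02,.014,.010,.007,.005,.004,.003,.002,.001,0,-.001,-.002,-.003,-.004,-.005):
    manip.move_linear(tcp_ins(d),rate=.04 if d>.015 else .02)
    s=show(d); f=np.array(s["contact_force"])
    if d<.006: 
        manip.dwell(.1); f=(f+np.array(manip.state()["contact_force"]))/2
    if f@GT< -6 or np.linalg.norm(f)>12: print("stop",f); break
show("end")
E
```

```text
0.03 16.41 [0.4868 0.0777 0.1902] F [-0.37 -0.39 -1.35] axial 0.62 W 0.0153
0.02 16.81 [0.4856 0.0852 0.1838] F [-0.25 -0.03 -1.01] axial 0.66 W 0.0156
0.014 17.26 [0.4849 0.0897 0.1801] F [-0.96  0.04 -1.81] axial 1.32 W 0.0158
0.01 17.61 [0.4844 0.0927 0.1775] F [ 1.17  0.88 -1.96] axial 1.77 W 0.0155
0.007 17.91 [0.4841 0.095  0.1757] F [-0.6  -0.51 -0.52] axial 0.03 W 0.0157
0.005 18.16 [0.4838 0.0965 0.1744] F [-0.3  -0.35  0.17] axial -0.33 W 0.0158
0.004 18.51 [0.4837 0.0972 0.1738] F [ 0.85 -0.53 -0.6 ] axial -0.13 W 0.0155
0.003 18.86 [0.4835 0.098  0.1731] F [ 0.79 -2.14 -0.97] axial -1.09 W 0.016
0.002 19.21 [0.4834 0.0988 0.1724] F [ 0.18 -0.37 -0.6 ] axial 0.09 W 0.0156
0.001 19.56 [0.4833 0.0995 0.1718] F [ 0.19 -1.44 -0.69] axial -0.67 W 0.0158
0 19.91 [0.4832 0.1    0.1714] F [ 0.71 -2.26  1.57] axial -2.8 W 0.0159
-0.001 20.26 [0.4832 0.1001 0.1714] F [ 0.73 -4.14  3.45] axial -5.44 W 0.0157
-0.002 20.61 [0.4832 0.1002 0.1714] F [ 0.13 -7.91  5.86] axial -9.76 W 0.0157
stop [ 0.20908991 -7.78337514  5.80134912]
end 20.71 [0.4832 0.1001 0.1714] F [ 0.29 -7.66  5.75] axial -9.51 W 0.0155
```

```bash
python3 - <<'E'
from h import *
from cell import manip,cams
manip.dwell(.3); wcap("w6"); show("x")
c=cams.capture("scene"); np.savez("scene3.npz",**c); x0,y0=175,125
cv2.imwrite("pics/s3.png",cv2.resize(c["image"][y0:y0+45,x0:x0+60],None,fx=12,fy=12,interpolation=cv2.INTER_CUBIC))
E
```

```text
x 21.06 [0.4832 0.1001 0.1714] F [ 1.31 -6.67  5.65] axial -8.84 W 0.0157
```

View pics/w6.png

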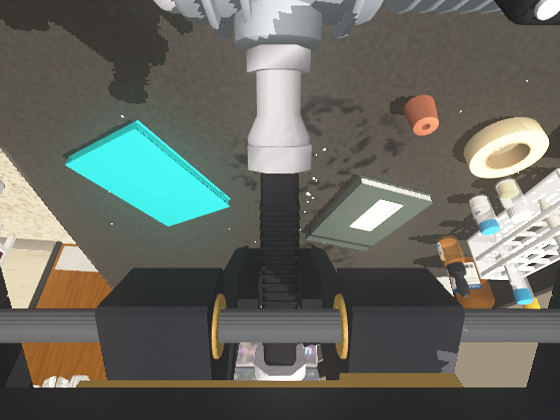

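View pics/s3.png

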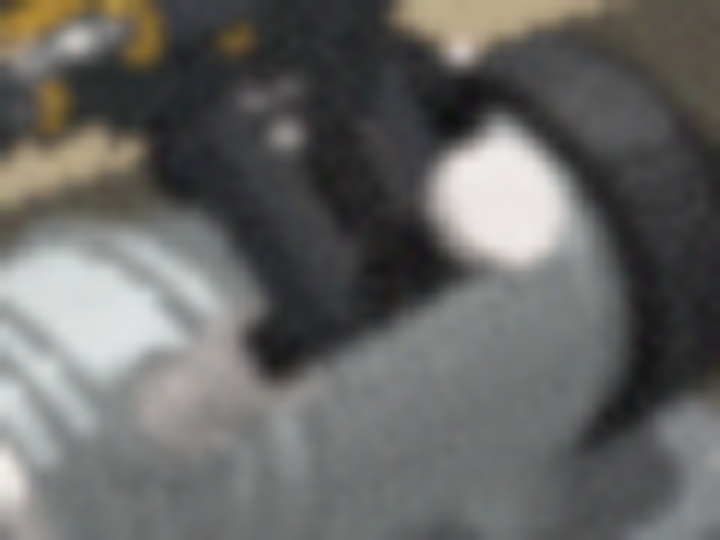

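The collar at (280,158) sits flush on the rim at about 9 N. I'll withdraw now and carry the gauge to the notebook.

```bash
python3 - <<'E'
from h import *
from cell import manip,cams
manip.move_linear(tcp_ins(.05),rate=.04); show("o1")
manip.move_linear(tcp_ins(.12),rate=.06); s=show("o2"); manip.dwell(.2)
wcap("w7")
p=np.array(s["tool_pos"]); manip.move_linear(p+[0,-.03,.04],rate=.15)
g=hdir(77); rv=rot(g,-1); N=np.array([.631,-.107,.16])
O=N-.08*g; tcp=O-R.from_rotvec(rv).as_matrix()@OT
manip.move_pose(tcp,rv); manip.dwell(.4); s=show("final")
wcap("w8")
for n in ("scene","top"):
    c=cams.capture(n); np.savez(n+"4.npz",**c); cv2.imwrite(f"pics/{n}4.png",c["image"]); print(n,proj(c,N),proj(c,O))
E
```

```text
o1 22.56 [0.4895 0.0626 0.2031] F [ 0.63 -0.34 -0.69] axial 0.11 W 0.016
o2 23.88 [0.4983 0.0097 0.248 ] F [ 0.44 -0.25 -0.6 ] axial 0.14 W 0.0156
final 26.12 [ 0.5998 -0.2423  0.1522] F [ 0.71 -0.13 -1.51] axial 0.78 W 0.015
scene [301.248493   168.31894069] [317.5673676  183.79481118]
top [268.08065738 173.46527703] [300.00775025 181.84797022]
```

View pics/top4.png

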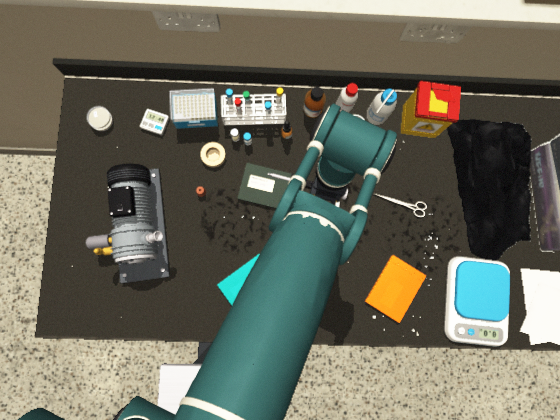

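View pics/scene4.png

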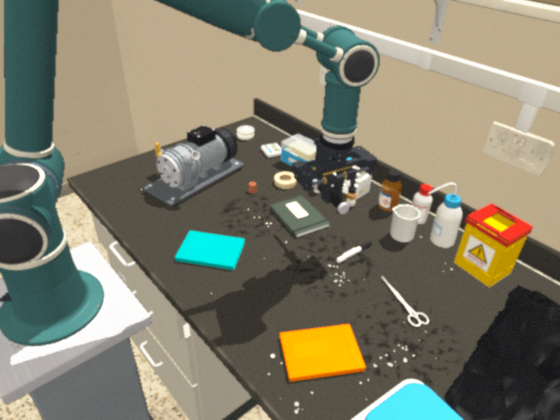

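View pics/w8.png

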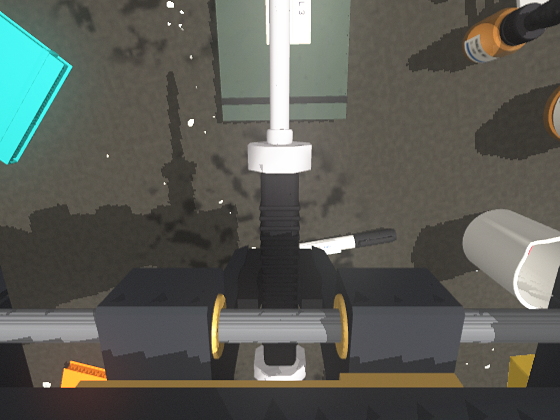

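```bash
python3 - <<'E'
from h import *
from cell import manip,order
c=load("top4.npz"); i=cv2.resize(c["image"][155:205,235:315],None,fx=9,fy=9,interpolation=cv2.INTER_CUBIC)
cv2.imwrite("pics/t4c.png",i)
show("f"); print(np.abs(manip.state()["joint_velocities"]).max())
E
```

```text
f 26.27 [ 0.5996 -0.2431  0.1519] F [-0.58 -0.98 -1.27] axial 0.15 W 0.016
0.005935921482748869
```

View pics/t4c.png

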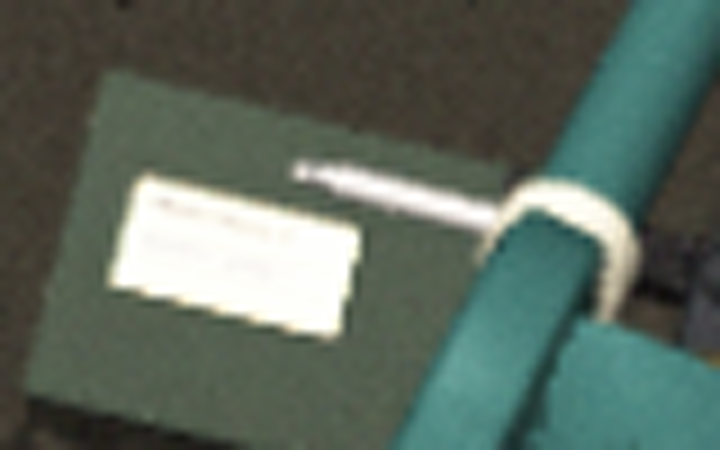

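The tip, at crop (297,170), is well inside the notebook's cover and the pin now stands only about 12 mm out of the stem. The arm is still, so I'm handing in.

```bash
python3 - <<'E'
from cell import order
print(order.close_job())
E
```

```text
the job is handed in; nothing more can be done
None
```

The job is handed in, with the gauge still held level over the dark notebook. I slid it into the inspection tube until the collar stopped on the rim, drew it right out, then carried it over.

- **Insertion:** the stem went in without resistance until the collar stopped. It met the rim at the calculated position, within about 1 mm. Axial force peaked at about 10 N, and the wrist picture showed the collar flush on the rim.
- **Final hold:** the tip is about 16 cm up, close to the middle of the notebook's cover. The arm was still and the grip was unchanged at 16 mm.
- **Pin:** it stands roughly 12 mm out of the stem, so about 8 mm was pushed in. This is only read off a coarse picture.
- **Other things on the bench:** the last pictures show no sign that anything was moved.
- **A check that disagreed:** the scene camera showed the stem about 2 mm off its expected line before insertion. The wrist camera showed it straight, and it went in with almost no sideways force.

The run ended at about 26 s of the 45 s allowed. No verdict was reported.

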